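# Unlock the spring-pull apparatus and hold it at the mark

## Robot

A 7-joint arm with a two-finger parallel gripper is mounted at the origin on the work surface. World frame = base frame: x ahead of the robot, y to its left, z up, the work surface at z = 0. Lengths are in m, angles in rad, forces in N, time in s.
With the tool pointing down it reaches from about 0.4 to 0.9 m from the base axis. Payload 5.6 kg.
Tool frame: the origin (TCP) lies on the centre line of the jaws, within the pads' length; the fingertips stand 25 mm ahead of it and the grasp point (between the pads) lies 6 mm ahead of it; z points along the fingers, y is the line along which they close (so a half turn about z gives the same grasp; the last joint's range is limited). The gripper opens to 92 mm and grips with 3 to 60 N. Pads are 20 mm wide; open, the fingers measure 128 mm over their backs; the gripper's body (75 mm by 189 mm) begins 69 mm behind the grasp point.
Start: joints at [1.095, 0.468, -0.012, 1.603, 0.006, 1.071, -0.056], TCP at [0.273, -0.59, 0.24] pointing down, gripper open.
Joint ranges: [-2.53, 2.53], [-0.31, 2.02], [-1.57, 1.55], [0.28, 2.44], [-1.29, 4.43], [0.15, 1.84], [-2.92, 2.92]. Speed limits (rad/s): [2.57, 2.57, 3.14, 3.14, 3.14, 3.14, 3.14].

## Interface

Orientations are given as a rotation vector (axis times angle).
In Python, from cell import readout, vision, ticket gives the robot as it stands.
- The arm moves only by the shell command python3 -m jog 'ROWS' [OPENING] [FORCE]. ROWS is JSON, a list of rows, each a list of 4 numbers: the shift along the tool's x, y, z in cm, then the turn about the tool's z in degrees. In form: [[dx, dy, dz, roll], ...]. A call has 1 to 5 rows; each row is the pose to reach, as a shift and turn from the pose commanded when the call began, along the tool's axes at that moment; what a row does not reach only later rows make up. A row lasts 1/8 s, in which the tool goes at most 62.5 mm and 10.7 degrees, less where a joint would pass 70% of its speed; a pose out of reach is approached as far as the arm can. A call with a gripper value outside its range is refused whole. OPENING is the opening, from -1 (shut) to 1 (fully open), so that 0 is half open, set as the call begins (- or left out, the last holds). The fingers move at their own pace and stop on an object; FORCE is the grip in N (left out, the last holds). Time passes only in rows, so rows that repeat a pose let the fingers close. It gives the time, the measured TCP pose, the force, the opening and the grip force at its end, in the units of the state.
- readout.state(): the state, without advancing time (a new reading comes with each control period).
- vision.capture(name): name is "scene" or "top" or "wrist"; returns a dict with "frame" (384x512x3 uint8, red, green, blue), "fx", "fy", "cx", "cy" (pixels), "view" (4x4, takes a point from world to camera coordinates); the wrist camera has in their place "hand_eye" (4x4, takes a point from camera to tool coordinates, whose origin is the TCP and whose axes are the flange's). Camera axes: x right, y down, z forward; pixel columns grow to the right and rows downward; lengths in m; the calibration is good to about 2 mm. The wrist camera is an equidistant fisheye: a pixel r from the principal point sees the ray r / f radians off the axis. A picture is of the moment at which its call begins: read the wrist's pose just before it. There is no depth.
- ticket.close_job(): hands the job in; it is judged then, once.
The state is a dict: "t": time; "qpos": joint angles; "qvel": joint speeds; "joint_torque": joint torques, N m; "tool_pos": TCP position; "tool_rot": TCP orientation; "force": force on the tool from outside, world axes, zero at the start; "ft_torque": the same for the moment, N m; "finger_gap": finger opening in m; "grip_force": force on a finger pad.
Only numpy, scipy, OpenCV 4.12 (cv2) and the standard library are available. Lean on these libraries where they do the work, as an engineer would, in place of code of your own. Each camera call takes 0.05 s, during which the arm holds its last target. There are 200 camera calls.

## Task

The spring-pull apparatus on the bench is locked: take the mallet by its handle, knock the locking pin on top of the housing fully down with it (not with the gripper itself), and set the mallet down on the bench clear of the apparatus. Then draw the sprung pull bar out until its pointer is level with the index on the scale, without shifting the index, and finish while still holding the bar steady there in the gripper, for a reading to be taken. Leave the jar, the beaker and the brass weight where they stand.

Things in the scene. Friction and masses are not known exactly. Their poses are not given: they have to be found in the camera images.
- apparatus: Fixed apparatus: wooden base board 12 mm thick (x -170..120, y -75..95 mm) with an aluminium housing at its rear, 120 (x) x 128 (y), top 80 mm above the bench, front face at x = 0. Origin: bench level under the middle of that face. The bar is pulled along -x; z up. A white scale rail with the index runs along the +y edge before the housing (y 68..88; index up to 73 mm high).
- pull_bar (a joint): The steel pull bar: how far it has been drawn out along the apparatus's -x, in m; 0 fully home, 0.080 at most. Spring return: about 4 N at home and 1.2 N more for each 10 mm; it snaps home when let go. While the locking pin is less than about 9 mm down it can move only about 1.5 mm.
- bar_middle (a point): Middle of the pull bar's crossbar, where to grasp: round, 12 mm in diameter, along the apparatus's y, 70 mm above the bench; an 8 mm rod at each end (y = +-45 mm) runs back into the housing. At home its centre line is 75 mm before the housing; between the rods it is open down to the base board. Axes as the apparatus.
- pointer (a point): Tip of the pull bar's pointer, the tapered +y end of the crossbar, on its centre line 62 mm from its middle, 70 mm above the bench. Moves with the bar. Axes as the apparatus.
- index (a joint): Where the index stands on the scale, in m: the draw (value of pull_bar) at which the pointer is level with it. Between 0.030 and 0.060, different each time. Held by friction (8 N); not to be shifted.
- index_edge (a point): Top inner edge of the index, an upright brass fin 4 mm thick (along the pull) on a brass slider; the point lies in the middle of the fin's thickness, 70 mm above the bench. Pointer and index are level when both have the same x in the apparatus's axes. Axes as the apparatus.
- pin (a joint): The locking pin's travel downwards, in m: 0 up (locked), 0.014 fully down at its stop. A sprung pin in a friction collar: it takes about 6 N to start it and 8 N at the bottom, and it stays where it is driven.
- pin_top (a point): Centre of the top face of the locking pin: a steel mushroom head 24 mm in diameter and 6 mm thick, on the housing's centre line 50 mm behind its front face; 102 mm above the bench when up, 88 mm when fully down.
- mallet: Short rubber-headed mallet, about 0.32 kg, standing on one striking face with its handle level. Origin: centre of the lower striking face; z along the head (up), -x along the handle. Head: cylinder 52 mm in diameter, 84 mm tall, a striking face at each end.
- mallet_grip (a point): Grasp place on the mallet's wooden handle, 65 mm from the head's axis, 42 mm above the lower striking face. Handle 18 mm wide (y) and 22 mm high (z), running from the head's side (26 mm from its axis) to 157 mm from its axis. Axes as the mallet. The mallet balances about 10 mm from the head's axis towards the handle.
- mallet_head (a point): Centre of the mallet's head, 42 mm above the lower striking face.
- jar: Bystander: clear jar with a green lid, 60 mm in diameter, 75 mm high. Origin at the centre of its underside.
- beaker: Bystander: white plastic beaker, 72 mm across the rim, 90 mm high. Origin at the centre of its underside.
- weight: Bystander: brass laboratory weight with a small knob, 48 mm in diameter, 54 mm high. Origin at the centre of its underside.
There are look-alikes about, which are no part of the job. Of the things shaped like the mallet, the rubber one is meant.

How it is judged:
By the outcome, as a careful person would: the job done as asked, in the order asked, and still so for the second after the job is handed in, while the arm keeps its last pose, push and grip.
It also fails if it takes over 56 s, if anything falls off the work surface, if the arm or the gripper's body presses on something with over 40 N, if the wrist force passes 120 N, or if a joint passes its speed limit or range.

## Working session

There is one attempt and no reset: what is moved stays moved. The work goes in short steps, Python scripts to look and compute and a shell command to move; the robot and the scene stay as the last step left them, time stands still between calls to the robot, and variables do not carry over. Pictures are saved under pics/ and viewed, at most 10 in all, crops included, and the job is handed in when it is done.

```bash
ls; mkdir -p pics; cat > h.py <<'E'
import numpy as np, cv2
from cell import readout, vision, ticket
from scipy.spatial.transform import Rotation as R
def ray(c,u,v):
    V=np.array(c["view"]); d=np.array([(u-c["cx"])/c["fx"],(v-c["cy"])/c["fy"],1.])
    o=-V[:3,:3].T@V[:3,3]; return o,V[:3,:3].T@d
def atz(c,u,v,z):
    o,d=ray(c,u,v); return o+d*(z-o[2])/d[2]
def proj(c,p):
    V=np.array(c["view"]); q=V[:3,:3]@np.array(p)+V[:3,3]; return c["fx"]*q[0]/q[2]+c["cx"],c["fy"]*q[1]/q[2]+c["cy"]
def save(c,n,box=None,s=1):
    f=c["frame"]
    if box: f=f[box[1]:box[3],box[0]:box[2]]
    cv2.imwrite("pics/"+n,cv2.resize(f[:,:,::-1],None,fx=s,fy=s,interpolation=cv2.INTER_CUBIC))
E
python3 - <<'E'
from h import *
import pickle
d={n:vision.capture(n) for n in("scene","top")}
pickle.dump(d,open("c.pkl","wb"))
for n in d: save(d[n],n+".png",None,1.5); print(n,np.round(d[n]["view"],3).tolist(),d[n]["fx"])
s=readout.state(); print(s["t"],s["tool_pos"],s["tool_rot"],R.from_rotvec(s["tool_rot"]).as_matrix().round(3))
E
```

```text
pics
scene [[0.136, 0.991, 0.014, -0.032], [0.554, -0.064, -0.83, -0.207], [-0.821, 0.121, -0.558, 1.901], [0.0, 0.0, 0.0, 1.0]] 403.43019520149227
top [[-0.006, -1.0, -0.015, -0.019], [-0.99, 0.008, -0.138, 0.53], [0.139, 0.014, -0.99, 1.523], [0.0, 0.0, 0.0, 1.0]] 456.9082293208267
0.1 [ 0.27233087 -0.5896712   0.23872964] [-3.06685934e+00 -6.74068735e-01  7.33920973e-04] [[ 0.908  0.419 -0.001]
 [ 0.419 -0.908  0.001]
 [-0.    -0.002 -1.   ]]
```

View pics/top.png

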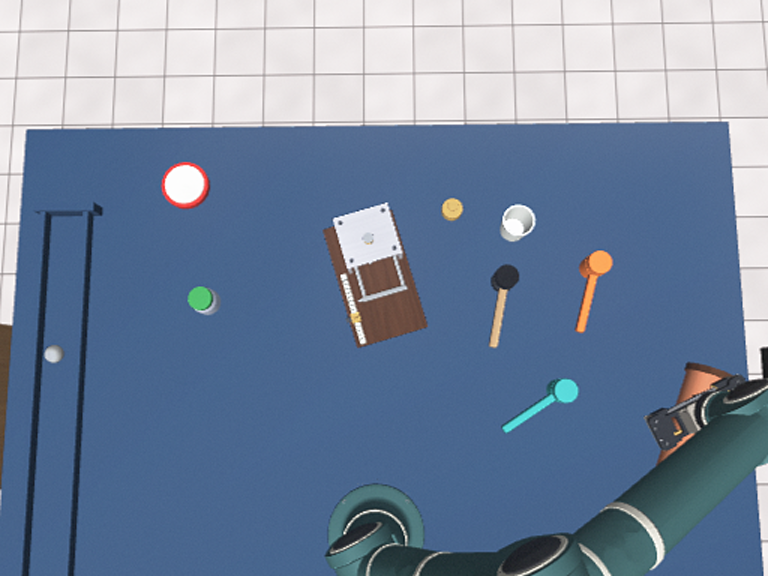

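View pics/scene.png

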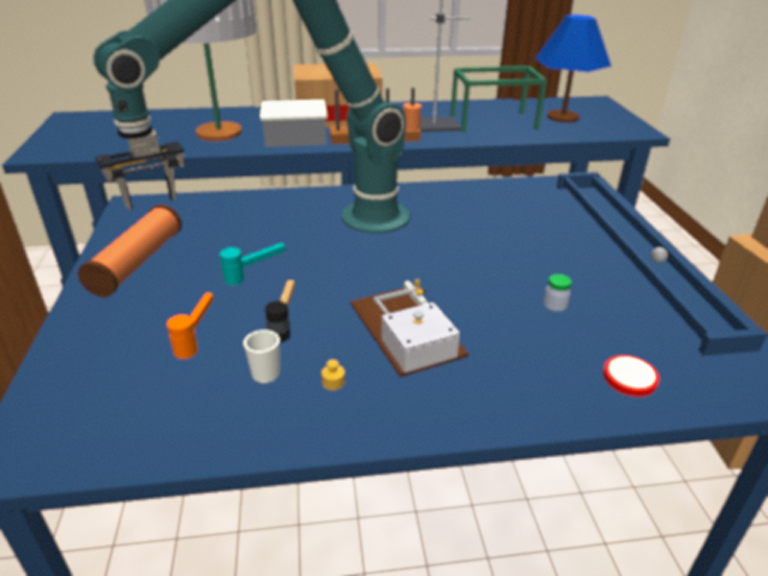

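The black-headed mallet with the wooden handle (top view, head at about (506,277)/1.5) is the rubber one. The apparatus is at about (375,270)/1.5, with the bar on its robot-facing side. I'll enlarge that region.

```bash
python3 - <<'E'
from h import *
import pickle
d=pickle.load(open("c.pkl","rb"));save(d["top"],"topc.png",(205,125,365,243),5)
E
```

```text
(no output)
```

View pics/topc.png

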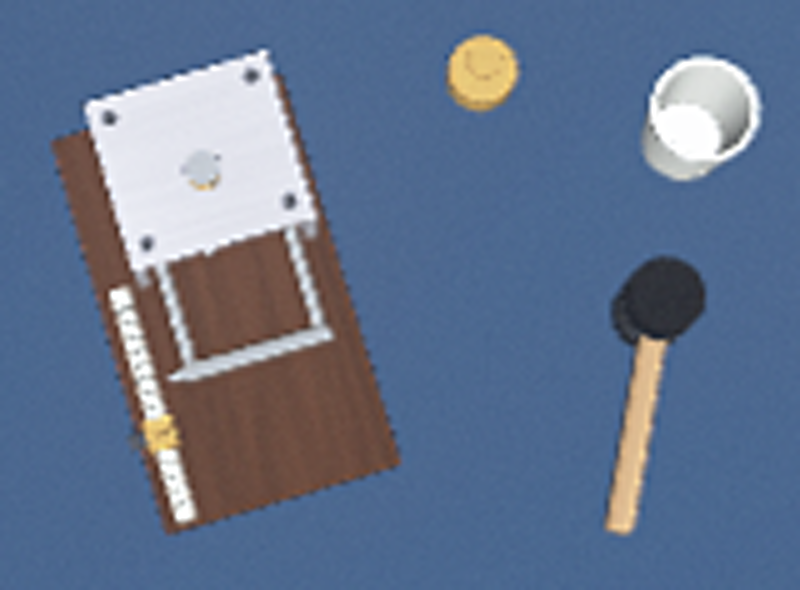

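The crop shows these points:
- Pin head at (202,165)
- Housing corners at (88,103), (268,52) and (317,217)
- Base corners at (52,143), (168,532) and (400,463)
- Pointer tip at (170,378)
- Index at about (162,432)
- Mallet head top at (665,298), handle end at (620,530)

```bash
cat >> h.py <<'E'
def T(x,y,th):
    c,s=np.cos(th),np.sin(th); M=np.eye(4); M[:2,:2]=[[c,-s],[s,c]]; M[:2,3]=x,y; return M
def rows(target_xy_z, yaw=None):
    pass
E
python3 - <<'E'
from h import *
import pickle
from scipy.optimize import least_squares
c=pickle.load(open("c.pkl","rb"))["top"]
P=lambda u,v:(205+(u+.5)/5-.5,125+(v+.5)/5-.5)
A=[((202,165),(.05,0,.102)),((88,103),(.12,.064,.08)),((268,52),(.12,-.064,.08)),((317,217),(0,-.064,.08)),
((52,143),(.12,.095,.012)),((168,532),(-.17,.095,.012)),((400,463),(-.17,-.075,.012)),((170,378),(-.075,.062,.07))]
def fit(A,x0):
    f=lambda p:np.concatenate([np.subtract(proj(c,(T(*p)@[*q,1])[:3]),P(*u)) for u,q in A])
    r=least_squares(f,x0); print(r.x,np.degrees(r.x[2]),f(r.x).round(2)); return r.x
pa=fit(A,[.6,0,0])
M=[((665,298),(0,0,.084)),((620,530),(-.157,0,.053))]
pm=fit(M,[.55,-.3,0])
np.save("fit.npy",[pa,pm])
i=np.linalg.inv(T(*pa))
for u,z in [((162,432),.07),((158,432),.073),((202,165),.102),((252,352),.07)]:
    w=atz(c,*P(*u),z);print("app",(i@[*w,1])[:3],w)
for n,u,z in [("weight",(484,68),.05),("beaker",(703,105),.09)]:print(n,atz(c,*P(*u),z))
print("jar",atz(c,201/1.5,298/1.5,.075))
print("grip",T(*pm)@[-.065,0,.042,1],"pin",T(*pa)@[.05,0,.102,1],"bar",T(*pa)@[-.075,0,.07,1])
print(np.array(vision.capture("wrist")["hand_eye"]).round(3))
E
```

```text
[ 0.60229972 -0.00107804  0.28176421] 16.143900007855837 [ 0.4   0.26 -0.54 -0.   -0.19 -0.41  0.19 -0.04 -0.03 -0.71 -0.34  0.51
  0.64  0.24 -0.14  0.1 ]
[ 0.56371165 -0.29217265 -0.19330175] -11.075374438842665 [ 0.07 -0.4  -0.07  0.39]
app [-0.10811239  0.07665279  0.07      ] [0.47713722 0.04249133 0.07      ]
app [-0.10771422  0.07912402  0.073     ] [0.47683256 0.04497582 0.073     ]
app [0.05122287 0.00101338 0.102     ] [0.65122092 0.01413793 0.102     ]
app [-0.07364147  0.00399509  0.07      ] [ 0.53045136 -0.01771656  0.07      ]
weight [ 0.72949074 -0.17809903  0.05      ]
beaker [ 0.69175897 -0.32016792  0.09      ]
jar [0.52062567 0.38666444 0.075     ]
grip [ 0.49992225 -0.27968614  0.042       1.        ] pin [0.65032804 0.01282449 0.102      1.        ] bar [ 0.53025724 -0.02193185  0.07        1.        ]
[[ 0.001 -0.97  -0.242  0.068]
 [ 1.     0.001  0.    -0.   ]
 [-0.    -0.242  0.97  -0.147]
 [ 0.     0.     0.     1.   ]]
```

```bash
cat > to.py <<'E'
# usage: to.py x y z yawdeg -> shift needed in tool axes (cm, deg) from measured pose
import sys; from h import *
s=readout.state(); M=R.from_rotvec(s["tool_rot"]).as_matrix()
x=list(map(float,sys.argv[1:])); d=M.T@(np.array(x[:3])-s["tool_pos"])*100
yaw=np.degrees(np.arctan2(M[1,0],M[0,0])); r=(yaw-x[3]+180)%360-180
print("t",round(s["t"],2),"rows",d.round(2),round(r,1),"F",np.round(s["force"],1),"gap",round(s["finger_gap"],4),"grip",s["grip_force"],"tilt",M[:,2].round(3),"q7",round(s["qpos"][6],2))
E
python3 to.py 0.5 -0.2797 0.13 -11.1
python3 -m jog '[[33.7,-18.6,10.9,35.9],[33.7,-18.6,10.9,35.9],[33.7,-18.6,10.9,35.9],[33.7,-18.6,10.9,35.9],[33.7,-18.6,10.9,35.9]]' 1 60
python3 to.py 0.5 -0.2797 0.13 -11.1
```

```text
t 0.15 rows [ 33.66 -18.58  10.91] 35.9 F [ 0.1 -0.1  0.1] gap 0.0916 grip 0.0 tilt [-0.001  0.001 -1.   ] q7 -0.06
t: 0.78
tool_pos: [0.4512, -0.3466, 0.1541]
tool_rot: [3.126, -0.305, 0.0]
force: [2.3, 0.2, -0.0]
finger_gap: 0.0917
grip_force: 0.0
t 0.78 rows [ 3.49 -7.5   2.41] -0.0 F [ 2.3  0.2 -0. ] gap 0.0917 grip 0.0 tilt [ 0. -0. -1.] q7 -1.16
```

```bash
python3 -m jog '[[3.5,-7.5,2.4,0],[3.5,-7.5,2.4,0],[3.5,-7.5,2.4,0]]' >/dev/null
python3 to.py 0.5 -0.2797 0.048 -11.1
python3 - <<'E'
from h import *
import pickle
s=readout.state(); c=vision.capture("wrist"); save(c,"w1.png",None,1.5)
print(c["fx"],c["cx"],c["cy"])
M=np.eye(4);M[:3,:3]=R.from_rotvec(s["tool_rot"]).as_matrix();M[:3,3]=s["tool_pos"]
pickle.dump((M,c),open("w1.pkl","wb"))
E
```

```text
t 1.15 rows [0.04 0.06 8.18] 0.2 F [-0.9 -1.4 -0.5] gap 0.0916 grip 0.0 tilt [-0.001  0.001 -1.   ] q7 -1.3
297.3186396354542 257.7117885031144 192.46603619064857
```

View pics/w1.png

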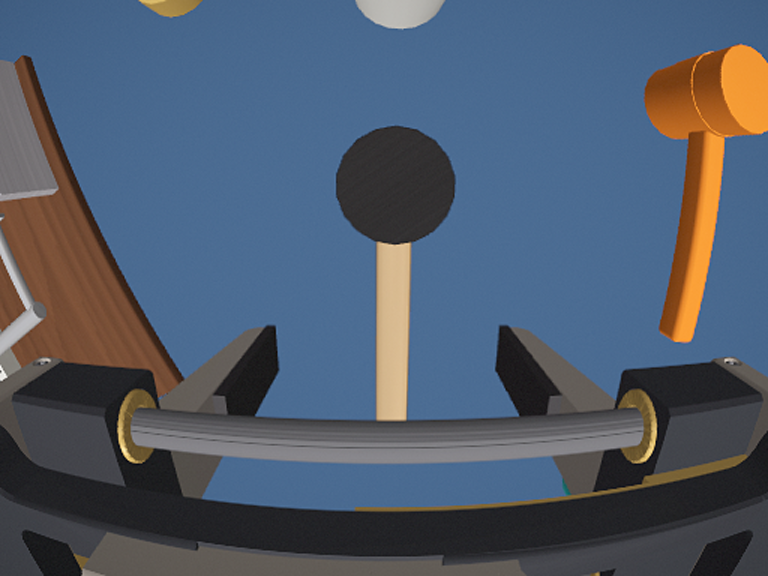

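The wrist view shows the handle (column about 393) centred between the fingers, with the head's top at (395,185). The handle is aligned. I'll go down and grip.

```bash
cat >> h.py <<'E'
def watz(M,c,u,v,z):
    a=np.array([u-c["cx"],v-c["cy"]]);r=np.hypot(*a);th=r/c["fx"]
    d=np.r_[np.sin(th)*a/r,np.cos(th)]; W=M@np.array(c["hand_eye"]); d=W[:3,:3]@d; o=W[:3,3]
    return o+d*(z-o[2])/d[2]
E
python3 - <<'E'
from h import *
import pickle
M,c=pickle.load(open("w1.pkl","rb")); print("head",watz(M,c,395.5/1.5,184.5/1.5,.084))
E
python3 -m jog '[[0,0.05,4,0],[0,0.05,8.1,0],[0,0.05,8.1,0]]' >/dev/null
python3 -m jog '[[0,0,0,0],[0,0,0,0],[0,0,0,0],[0,0,0,0],[0,0,0,0]]' -1 60
python3 to.py 0.5 -0.2797 0.048 -11.1
```

```text
head [ 0.56401353 -0.29466706  0.084     ]
t: 2.2
tool_pos: [0.4992, -0.2819, 0.0499]
tool_rot: [3.127, -0.304, 0.001]
force: [0.0, 0.6, -0.5]
finger_gap: 0.0442
grip_force: 0.0
t 2.2 rows [ 0.04 -0.23  0.19] 0.0 F [ 0.   0.6 -0.5] gap 0.0442 grip 0.0 tilt [ 0. -0. -1.] q7 -1.3
```

```bash
python3 -m jog '[[0,0,0,0],[0,0,0,0],[0,0,0,0],[0,0,0,0],[0,0,0,0]]'
python3 -m jog '[[0,0,-1,0],[0,0,-3,0],[0,0,-6,0],[0,0,-10,0],[0,0,-14,0]]'
python3 to.py 0.5 -0.2797 0.20 16.1
```

```text
t: 2.82
tool_pos: [0.499, -0.2819, 0.0495]
tool_rot: [3.127, -0.304, -0.0]
force: [-0.1, -0.9, -0.4]
finger_gap: 0.0176
grip_force: 60.0
t: 3.45
tool_pos: [0.4984, -0.2815, 0.1908]
tool_rot: [-3.126, 0.304, 0.002]
force: [0.5, -0.6, -3.3]
finger_gap: 0.0175
grip_force: 60.0
t 3.45 rows [ 0.12 -0.21 -0.92] -27.2 F [ 0.5 -0.6 -3.3] gap 0.0175 grip 59.99346971511841 tilt [-0.001  0.001 -1.   ] q7 -1.3
```

```bash
python3 to.py 0.5869 -0.0055 0.20 16.1; python3 -m jog '[[2,-5,-1,-6],[3,-10,-1,-12],[3.5,-16,-1,-18],[3.4,-22,-1,-24],[3.3,-27,-1,-27.2]]'
python3 to.py 0.5869 -0.0055 0.18 16.1
```

```text
t 3.45 rows [  3.37 -28.79  -0.91] -27.2 F [ 0.5 -0.6 -3.3] gap 0.0175 grip 59.99346971511841 tilt [-0.001  0.001 -1.   ] q7 -1.3
t: 4.08
tool_pos: [0.583, -0.0206, 0.1998]
tool_rot: [-3.109, -0.445, 0.001]
force: [0.1, -0.5, -2.7]
finger_gap: 0.0176
grip_force: 60.0
t 4.08 rows [ 0.8  -1.34  1.98] 0.2 F [ 0.1 -0.5 -2.7] gap 0.0176 grip 59.99234676361084 tilt [-0.001  0.    -1.   ] q7 -1.38
```

Settle, lower to 22 mm above the pin, and look.

```bash
python3 -m jog '[[0.4,-0.7,1,0],[0.8,-1.4,2,0],[0.8,-1.4,2.4,0],[0.8,-1.4,2.4,0]]' >/dev/null
python3 to.py 0.5869 -0.0055 0.1495 16.1
python3 - <<'E'
from h import *
c=vision.capture("scene"); a=c["frame"][170:270,215:335]; 
w=vision.capture("top");b=w["frame"][125:225,205:325]
cv2.imwrite("pics/s2.png",cv2.resize(np.hstack([a,b])[:,:,::-1],None,fx=3.3,fy=3.3,interpolation=cv2.INTER_CUBIC))
print(np.subtract(proj(w,(.6503,.0128,.206)),(205,125))*3.3)
E
```

```text
t 4.58 rows [ 0.12 -0.37  2.55] -0.1 F [-0.4 -0.5 -3.2] gap 0.0176 grip 59.99341428279877 tilt [-0.001 -0.001 -1.   ] q7 -1.41
[128.87545422  83.72911309]
```

View pics/s2.png

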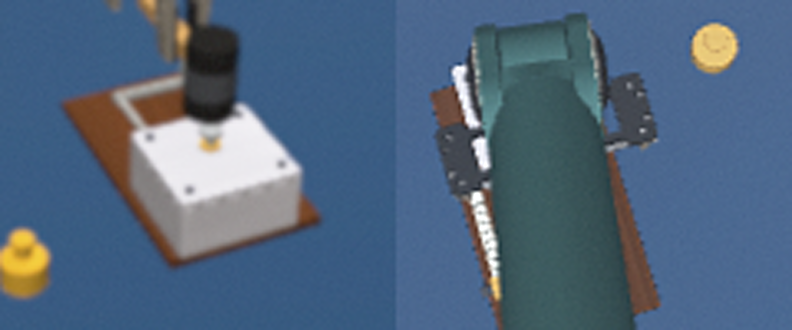

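The mallet head is directly above the pin (head bottom at (208,115), pin at (211,128)). Now the knock.

```bash
python3 -m jog '[[0.1,-0.3,1,0],[0.1,-0.3,2,0],[0.1,-0.3,2.8,0],[0.1,-0.3,3.4,0],[0.1,-0.3,3.8,0]]'; python3 -m jog '[[0,0,0.2,0],[0,0,0.4,0]]'; python3 to.py 0.5869 -0.0055 0.1355 16.1
```

```text
t: 5.3
tool_pos: [0.5871, -0.0045, 0.1376]
tool_rot: [3.111, 0.44, -0.001]
force: [-5.3, -1.2, 4.6]
finger_gap: 0.0177
grip_force: 60.0
t: 5.55
tool_pos: [0.5869, -0.0047, 0.1358]
tool_rot: [3.11, 0.44, -0.002]
force: [-14.4, -0.7, 23.0]
finger_gap: 0.0175
grip_force: 60.0
t 5.55 rows [-0.02  0.08  0.03] -0.0 F [-14.4  -0.7  23. ] gap 0.0175 grip 60.013538002967834 tilt [-0.001 -0.001 -1.   ] q7 -1.43
```

```bash
python3 -m jog '[[0,0,-1,0],[0,0,-3,0],[0,0,-5,0],[0,0,-6.5,0],[0,0,-6.5,0]]'; python3 to.py 0.499 -0.282 0.20 -11.1
```

```text
t: 6.18
tool_pos: [0.5882, -0.0045, 0.1995]
tool_rot: [3.11, 0.44, 0.004]
force: [-0.7, 0.3, -2.2]
finger_gap: 0.0176
grip_force: 60.0
t 6.17 rows [-16.26  24.2   -0.07] 27.2 F [-0.7  0.3 -2.2] gap 0.0176 grip 59.998499751091 tilt [ 0.003  0.    -1.   ] q7 -1.41
```

```bash
python3 -m jog '[[-3,5,0,6],[-6,10,0,12],[-10,15,0,18],[-13,20,0,24],[-16.2,24.2,0,27.2]]' >/dev/null; python3 to.py 0.499 -0.282 0.0515 -11.1
python3 - <<'E'
from h import *
c=vision.capture("scene"); a=c["frame"][175:255,170:325]; 
w=vision.capture("top");b=w["frame"][130:210,205:310]
cv2.imwrite("pics/s3.png",cv2.resize(np.hstack([a,b])[:,:,::-1],None,fx=3,fy=3,interpolation=cv2.INTER_CUBIC))
E
```

```text
t 6.8 rows [ 0.11 -0.24 14.62] -0.2 F [ 0.3 -0.4 -2. ] gap 0.0176 grip 59.99907374382019 tilt [-0.001 -0.    -1.   ] q7 -1.3
```

View pics/s3.png

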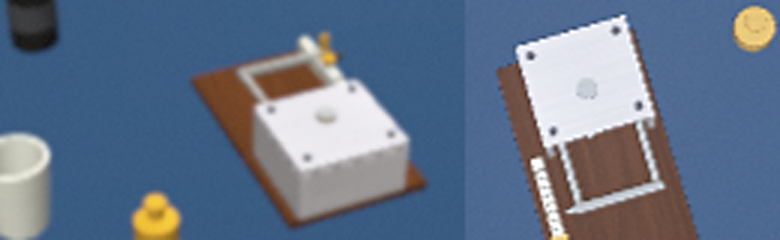

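The pin head at (326,115) is flush on the housing, with no collar visible below it, so it is fully down. Next I'll put the mallet back where it stood.

```bash
python3 -m jog '[[0.1,-0.2,5,0],[0.1,-0.2,10,0],[0.1,-0.2,13,0],[0.1,-0.2,14,0],[0.1,-0.2,14.5,0]]'; python3 -m jog '[[0,0,0.1,0],[0,0,0.2,0],[0,0,0.3,0],[0,0,0.3,0]]'
```

```text
t: 7.52
tool_pos: [0.5005, -0.2799, 0.0533]
tool_rot: [-3.127, 0.303, -0.0]
force: [0.1, 0.3, -3.1]
finger_gap: 0.0175
grip_force: 60.0
t: 8.02
tool_pos: [0.5003, -0.2802, 0.0509]
tool_rot: [3.127, -0.304, 0.001]
force: [0.3, -0.5, -3.4]
finger_gap: 0.0177
grip_force: 60.0
```

```bash
python3 -m jog '[[0,0,0.1,0],[0,0,0.2,0],[0,0,0.2,0]]'; python3 -m jog '[[0,0,0,0],[0,0,0,0],[0,0,0,0],[0,0,0,0],[0,0,0,0]]' 0.2 30;python3 -m jog '[[0,0,0,0],[0,0,0,0],[0,0,0,0],[0,0,0,0]]' 0.2 30
```

```text
t: 8.4
tool_pos: [0.5001, -0.2802, 0.049]
tool_rot: [3.127, -0.304, -0.0]
force: [-2.8, 0.2, 3.9]
finger_gap: 0.0177
grip_force: 60.0
t: 9.02
tool_pos: [0.5002, -0.2801, 0.0486]
tool_rot: [3.127, -0.304, 0.0]
force: [-0.6, 0.3, -0.1]
finger_gap: 0.0552
grip_force: 0.0
t: 9.52
tool_pos: [0.5001, -0.2801, 0.0486]
tool_rot: [3.127, -0.304, -0.0]
force: [0.6, -0.3, 0.8]
finger_gap: 0.0551
grip_force: 0.0
```

```bash
python3 -m jog '[[0,0,-4,0],[0,0,-9,0],[0,0,-14,0],[0,0,-15,0]]' >/dev/null; python3 to.py 0.5303 -0.0219 0.16 106.1; python3 -m jog '[[0.5,-5,0,-10],[1,-10,0,-20],[1.5,-15,0,-30],[2,-20,1,-40],[2,-24,2,-50]]' >/dev/null;  python3 to.py 0.5303 -0.0219 0.16 106.1
```

```text
t 10.03 rows [ -2.24 -25.98   4.18] -117.2 F [ 0.3 -1.  -0.3] gap 0.0552 grip 0.0 tilt [ 0.006 -0.003 -1.   ] q7 -1.31
t 10.65 rows [-1.22 -4.13  1.75] -66.8 F [ 0.7 -0.1 -0.8] gap 0.0552 grip 0.0 tilt [-0.001  0.001 -1.   ] q7 -0.97
```

```bash
python3 -m jog '[[-1.2,-4.1,1.7,-10],[-1.2,-4.1,1.7,-20],[-1.2,-4.1,1.7,-30],[-1.2,-4.1,1.7,-40],[-1.2,-4.1,1.7,-50]]' >/dev/null;python3 -m jog '[[0,0,0,-10],[0,0,0,-16.8],[0,0,0,-16.8]]' >/dev/null;  python3 to.py 0.5303 -0.0219 0.076 106.1
python3 - <<'E'
from h import *
import pickle
s=readout.state(); c=vision.capture("wrist"); save(c,"w2.png",None,1.5)
M=np.eye(4);M[:3,:3]=R.from_rotvec(s["tool_rot"]).as_matrix();M[:3,3]=s["tool_pos"]
pickle.dump((M,c),open("w2.pkl","wb"))
E
```

```text
t 11.65 rows [0.21 0.08 8.46] -0.5 F [-0.4  0.2 -0.5] gap 0.0553 grip 0.0 tilt [-0.002  0.001 -1.   ] q7 0.02
```

View pics/w2.png

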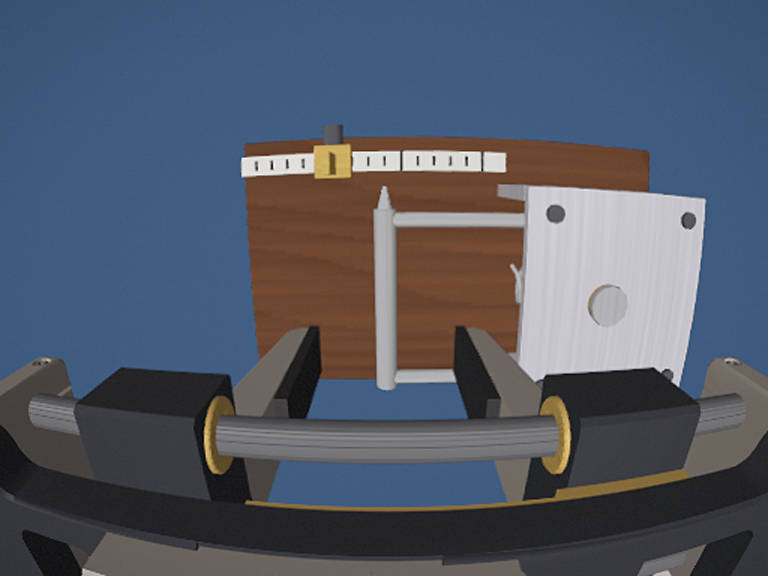

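The wrist view shows the bar at column 385, midway between the fingers (320 and 457). The pointer tip is at (385,187) and the index fin at about (332,161). I'll go down and grip the bar.

```bash
python3 -m jog '[[0.2,0.05,3,-0.4],[0.2,0.05,6,-0.4],[0.2,0.05,8.4,-0.4],[0.2,0.05,8.4,-0.4],[0.2,0.05,8.4,-0.4]]'; python3 -m jog '[[0,0,0,0],[0,0,0,0],[0,0,0,0],[0,0,0,0],[0,0,0,0]]' -1 50; python3 -m jog '[[0,0,0,0],[0,0,0,0]]'; python3 to.py 0.5303 -0.0219 0.076 106.1
python3 - <<'E'
from h import *
import pickle
M,c=pickle.load(open("w2.pkl","rb")); save(c,"w2c.png",(200,85,290,145),8)
pa=np.load("fit.npy")[0]; i=np.linalg.inv(T(*pa))
for u,z in[((385,187),.07),((332,173),.07)]: print((i@[*watz(M,c,u[0]/1.5,u[1]/1.5,z),1])[:3])
E
```

```text
t: 12.32
tool_pos: [0.5313, -0.0218, 0.0782]
tool_rot: [1.889, 2.51, 0.001]
force: [0.4, 0.4, 0.5]
finger_gap: 0.0555
grip_force: 0.0
t: 12.95
tool_pos: [0.5292, -0.0226, 0.0775]
tool_rot: [-1.888, -2.508, 0.005]
force: [-3.6, -0.6, 4.4]
finger_gap: 0.0108
grip_force: 50.0
t: 13.2
tool_pos: [0.5292, -0.0226, 0.0775]
tool_rot: [-1.888, -2.509, 0.005]
force: [-4.8, -2.0, 5.6]
finger_gap: 0.0104
grip_force: 50.0
t 13.2 rows [0.04 0.13 0.15] -0.0 F [-4.8 -2.   5.6] gap 0.0104 grip 50.00124156475067 tilt [-0.004 -0.001 -1.   ] q7 -0.06
[-0.0754305   0.06226505  0.07      ]
[-0.10338176  0.07025631  0.07      ]
```

View pics/w2c.png

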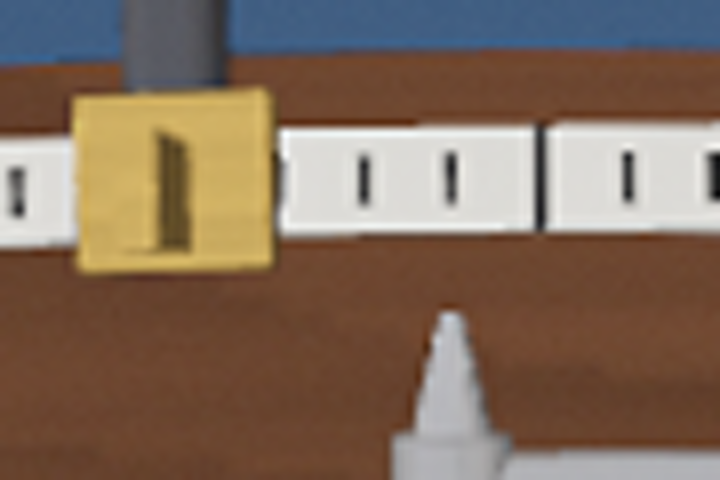

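The crop shows the fin's dark housing-side face at x 155–190, so its top is about 115–155, inner edge near y 250. That puts the draw at about 31–33 mm. I'll draw 28 mm and compare the two at close quarters.

```bash
python3 -m jog '[[0,-0.6,0,0],[0,-1.2,0,0],[0,-1.8,0,0],[0,-2.4,0,0],[0,-2.8,0,0]]'; python3 -m jog '[[0,0,0,0],[0,0,0,0],[0,0,0,0]]'>/dev/null; python3 to.py 0.5303 -0.0219 0.076 106.1
python3 - <<'E'
from h import *
import pickle
s=readout.state(); c=vision.capture("wrist"); save(c,"w3.png",(215,70,305,137),8)
M=np.eye(4);M[:3,:3]=R.from_rotvec(s["tool_rot"]).as_matrix();M[:3,3]=s["tool_pos"]
pickle.dump((M,c),open("w3.pkl","wb"))
E
```

```text
t: 13.82
tool_pos: [0.5057, -0.0295, 0.0776]
tool_rot: [1.887, 2.508, 0.006]
force: [7.8, 1.1, -8.2]
finger_gap: 0.0107
grip_force: 50.0
t 14.2 rows [0.04 2.57 0.17] 0.0 F [ 6.8  0.2 -7.5] gap 0.0107 grip 49.99565005302429 tilt [ 0.004  0.001 -1.   ] q7 -0.05
```

View pics/w3.png

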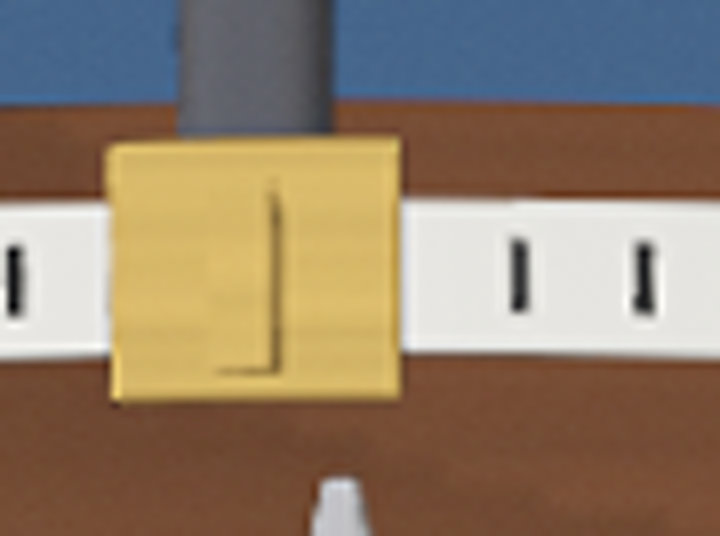

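The fin's top centre is at crop (244,368): its right edge is at 272 and its inner edge line spans 215–275. The pointer tip is at (341,480).

```bash
python3 - <<'E'
from h import *
import pickle
M,c=pickle.load(open("w3.pkl","rb"))
i=np.linalg.inv(T(*np.load("fit.npy")[0]))
for x,y,z in[(341,480,.07),(244,368,.07),(272,368,.07),(215,368,.07),(244,368,.073)]: print((i@[*watz(M,c,215+(x+.5)/8-.5,70+(y+.5)/8-.5,z),1])[:3])
E
```

```text
[-0.10035722  0.06283787  0.07      ]
[-0.10657585  0.07011938  0.07      ]
[-0.10477985  0.07010851  0.07      ]
[-0.1084376   0.07013449  0.07      ]
[-0.10646556  0.07008004  0.073     ]
```

```bash
python3 -m jog '[[0,-0.2,0,0],[0,-0.4,0,0],[0,-0.6,0,0],[0,-0.65,0,0],[0,-0.65,0,0]]'>/dev/null; python3 -m jog '[[0,0,0,0],[0,0,0,0],[0,0,0,0]]'>/dev/null; python3 to.py 0.5303 -0.0219 0.076 106.1
python3 - <<'E'
from h import *
import pickle
s=readout.state(); c=vision.capture("wrist"); save(c,"w4.png",(225,75,299,145),8)
M=np.eye(4);M[:3,:3]=R.from_rotvec(s["tool_rot"]).as_matrix();M[:3,3]=s["tool_pos"]
pickle.dump((M,c),open("w4.pkl","wb"))
E
```

```text
t 15.25 rows [0.04 3.18 0.18] 0.0 F [ 6.9  1.2 -9.1] gap 0.0108 grip 49.99504745006561 tilt [ 0.005  0.001 -1.   ] q7 -0.04
```

View pics/w4.png

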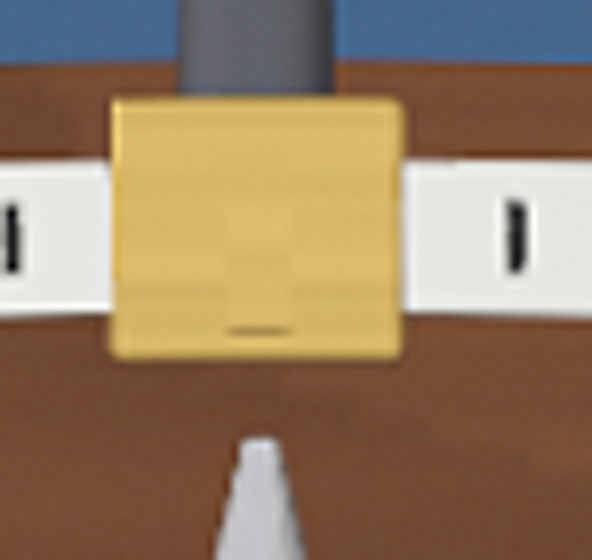

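The fin's inner edge (228–292, centre 260) and the pointer tip (260) are level, right on the camera's principal column. The bar is held at 50 N, so I'm handing in.

```bash
python3 -c "
from cell import ticket
print(ticket.close_job())"
```

```text
the job is handed in; nothing more can be done
None
```

The pin is knocked fully down with the rubber mallet, and the mallet is back on the bench where it stood, clear of the apparatus. The bar is drawn about 32 mm and held in the gripper with its pointer level with the index; the job was handed in at about 15 s, and no verdict was shown.

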